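# Put the tablet jar away in the touch-latch drawer

## Robot

A 6-joint arm with a two-finger parallel gripper is mounted at the origin on the work surface. World frame = base frame: x ahead of the robot, y to its left, z up, the work surface at z = 0. Lengths are in m, angles in rad, forces in N, time in s.
With the tool pointing down it reaches from about 0.2 to 0.875 m from the base axis. Payload 3.4 kg.
Tool frame: the origin (TCP) lies midway between the tips of the shut fingers; the grasp point (between the pads) lies 19 mm behind it; y points along the fingers, z is the direction in which the jaws open and shut, and the axes are right-handed (so a half turn about y gives the same grasp; the last joint's range is limited). The gripper opens to 94 mm and grips with 3 to 60 N. Pads are 16 mm wide; open, the fingers measure 119 mm over their backs; the gripper's body (75 mm by 177 mm) begins 78 mm behind the grasp point.
Start: joints at [-1.439, 0.276, 1.505, -0, 1.361, -0.121], TCP at [0.144, -0.557, 0.205] pointing down, gripper open.
Joint ranges: [-2.89, 2.89], [-0.75, 2.08], [0.22, 2.7], [-1.18, 4.32], [0.11, 2.71], [-2.7, 2.7]. Speed limits (rad/s): [2.57, 2.57, 3.14, 3.14, 3.14, 3.14].

## Interface

Orientations are given as a unit quaternion [w, x, y, z].
In Python, from bench import sense, vision, job_done, search_frame gives the robot as it stands. The module is installed in compiled form; this text tells all that it offers.
- The arm moves only by the tool arm_command, never from a script. Its argument "targets" is text: rows parted by semicolons, each of 5 numbers parted by spaces: the closure, from 0 (fully open) to 1 (shut), then the shift along the tool's x, y, z in mm, then the turn about the tool's y in degrees. A call has 1 to 8 rows; each row shifts and turns the pose as measured when the row begins, along the tool's axes as they then stand; what a row does not reach is not made up. A row lasts 1/12 s, in which the tool goes at most 41.7 mm and 7.16 degrees, less where a joint would pass 70% of its speed; a pose out of reach is approached as far as the arm can. A call with a gripper value outside its range is refused whole. The fingers move at their own pace and stop on an object; "squeeze" is the grip in N (left out, the last holds). Time passes only in rows, so rows that do not move let the fingers close. It gives the time, the measured TCP pose, the force and the opening at its end, in the units of the state.
- sense(): the state, without advancing time (a new reading comes with each control period).
- vision.grab_frame(name): name is "scene" or "top"; returns a dict with "frame" (480x640x3 uint8, red, green, blue), "intrinsics" (3x3 intrinsics, pixels), "rvec" (rotation vector, rad) and "tvec" (3), from world to camera coordinates, as OpenCV has them. Camera axes: x right, y down, z forward; pixel columns grow to the right and rows downward; lengths in m; the calibration is good to about 2 mm. A picture is of the moment at which its call begins. There is no depth.
- job_done(): hands the job in, once; it reports no verdict.
Trained networks look in the newest picture that a camera, given by its name, has taken for a name from the list of things; names that differ only in an ending like _2 or _b are one class to them, and where a whole thing is asked for, a point or a joint stands for the part that bears it (a point fixed in the world has none). Each returns a list of dicts, best first, with "score" (0 to 1); they miss things now and then, are a little off and sometimes report something else, mostly with a low value. They report only what shows in the picture. A call takes as long as a camera call. They do not tell look-alikes from the thing itself.
- search_frame(camera, query): "at" ([x, y, z] in m, in world coordinates, good to about 4 mm: the middle of the surface that is visible of it).
The state is a dict: "clock": time; "joint_pos": joint angles; "dq": joint speeds; "tau": joint torques, N m; "eef_pos": TCP position; "orientation": TCP orientation; "ft_force": force on the tool from outside, world axes, zero at the start; "torque": the same for the moment, N m; "opening": finger opening in m.
Only numpy, scipy, OpenCV 4.12 (cv2) and the standard library are available. Lean on these libraries where they do the work, as an engineer would, in place of code of your own. Each camera call takes 0.05 s, during which the arm holds its last target.

## Task

Put the amber tablet jar away in the deep drawer, the one in the taller of the two white and grey units: the drawers have no handles but touch latches, so press the front in, let it spring ajar and draw the drawer well open. Set the jar down upright, not dropped, in the empty compartment just behind the front, then push the drawer shut until it latches and stays shut. Do not tip the jar over, keep the other unit's drawer shut, and leave the tape roll, the bowl and the flask standing where they are.

Things in the scene. Friction and masses are not known exactly. Their poses are not given: they have to be found in the camera images.
- deep_drawer (a joint): Opening (m) of the taller unit's drawer: 0 shut and latched, 0.15 fully open, -0.0065 pressed in to the hard stop. Push-push latch: press the shut front in to the stop (6 mm, 8 N; under 5.5 mm does nothing) and let go: a spring pushes it out to 0.04-0.06. To relatch push it past 0 to the stop at under 0.15 m/s (5 N over the last 42 mm, rising to 8 N) and let go; it comes back to 0.
- deep_drawer_front (a point): Centre of the outer face of the deep drawer's plain white front panel; moves with the drawer. x axis horizontally into the unit (the way to press), y left, z up. Panel 176 mm wide, 14 mm thick (x), from 3 to 127 mm above the counter, this point at 65 mm; no handle. The drawer box behind it is lower (75 mm above the counter) and 144 mm wide, so the panel's top can be hooked from behind.
- deep_drawer_bay (a point): Centre of the floor of the drawer's empty front compartment, 24 mm above the counter and 66 mm behind the front's outer face; moves with the drawer, axes as for the front. 104 mm long (x, from the back of the front panel to a 6 mm cross wall), 132 mm wide (y); side and cross walls stand 51 mm above this floor. Cartons lie behind the cross wall.
- deep_unit: The taller unit: fixed grey box, 250 mm deep (x), 180 mm wide (y), 130 mm high, with one deep drawer. Origin under the carcass's middle, x from front to back. Its front edge is 21 mm behind the outer face of the shut drawer front. Underside of its top board 118 mm above the counter. Once ajar the drawer slides with 0.7 N friction plus 14 N per m/s and stays where it is left.
- jar_center (a point): The amber tablet jar with a white ribbed screw cap and blank paper label, loose, upright on the counter, 0.12 to 0.24 kg. This point is on its axis, half-way up (42 mm above its underside). 84 mm tall; body 54 mm in diameter, 60 mm high; cap 48 mm in diameter, from 64 to 84 mm up; z axis up along the jar.
- low_unit: The lower unit, like the taller one but only 75 mm high, with one shallow drawer in which the jar could not stand. Fixed. Origin under the middle of its carcass, 250 mm deep (x), 180 mm wide (y); x axis from front to back. Its front panel's outer face is 21 mm before the carcass.
- low_drawer (a joint): Opening of the lower unit's drawer in m, 0 = shut and latched; it has the same touch latch and must stay shut.
- tape_roll: Bystander: a loose roll of beige tape lying flat, 86 mm across, 50 mm high, with a 60 mm hole; origin in the middle of its underside.
- steel_bowl: Bystander: a loose round steel bowl, 110 mm across the rim, 48 mm high; origin in the middle of its underside.
- flask: Bystander: a loose green drinking flask, 68 mm in diameter, 170 mm tall, standing; origin in the middle of its underside.
There are look-alikes about, which are no part of the job. Leave any black, pink or yellow look-alike of the part that bears jar_center alone.

How it is judged:
By the outcome, as a careful person would: the job done as asked, in the order asked, and still so for the second after the job is handed in, with the robot touching nothing.
It also fails if it takes over 72 s, if anything falls off the work surface, if the arm or the gripper's body presses on something with over 40 N, if the wrist force passes 120 N, or if a joint passes its speed limit or range.

## Working session

There is one attempt and no reset: what is moved stays moved. The work goes in short steps, Python scripts to look and compute and a tool call to move; the robot and the scene stay as the last step left them, time stands still between calls to the robot, and variables do not carry over. Pictures are saved under pics/ and viewed, and the job is handed in when it is done.

Besides the shell and the picture viewer there is one more tool, called after "Call:" as a command line: name --argument value ..., lists and objects as JSON in quotes. arm_command: Moves the arm, as the interface text tells. Its arguments: {"type":"object","properties":{"targets":{"type":"string"},"squeeze":{"type":"number"}},"required":["targets"]}

```bash
mkdir -p pics; cat > h.py <<'E'
import numpy as np, cv2
from bench import sense, vision, search_frame
def grab(n,f=None):
    d=vision.grab_frame(n)
    if f: cv2.imwrite('pics/'+f,d['frame'][:,:,::-1])
    return d
def proj(d,p):
    return cv2.projectPoints(np.array(p,float).reshape(-1,1,3),np.array(d['rvec'],float),np.array(d['tvec'],float),np.array(d['intrinsics'],float),None)[0].reshape(-1,2)
def ray(d,u,v,z):
    R=cv2.Rodrigues(np.array(d['rvec'],float))[0];t=np.array(d['tvec'],float).ravel()
    K=np.array(d['intrinsics'],float);c=-R.T@t
    r=R.T@np.linalg.inv(K)@np.array([u,v,1.]);return c+r*(z-c[2])/r[2]
E
python3 - <<'E'
from h import *
s=sense();print({k:np.round(v,3).tolist() for k,v in s.items()})
for n in('scene','top'):
    d=grab(n,n+'0.png');R=cv2.Rodrigues(np.array(d['rvec']))[0];print(n,'cam at',-R.T@np.array(d['tvec']).ravel())
    for q in('jar_center','deep_drawer_front','deep_unit','low_unit','tape_roll','steel_bowl','flask'):
        for r in search_frame(n,q)[:4]: print(q,round(r['score'],2),np.round(r['at'],3),proj(d,r['at']).round().tolist())
E
```

```text
{'clock': 0.0, 'joint_pos': [-1.439, 0.277, 1.506, -0.0, 1.361, -0.121], 'dq': [-0.0, -0.001, -0.0, 0.002, -0.002, 0.0], 'tau': [0.0, -40.458, -23.723, 0.07, 0.035, -0.0], 'eef_pos': [0.144, -0.556, 0.205], 'orientation': [0.089, -0.089, 0.702, -0.701], 'ft_force': [0.301, -1.128, 0.471], 'torque': [0.03, 0.025, -0.033], 'opening': 0.094}
scene cam at [1.12274095 0.57089195 0.85525773]
jar_center 0.93 [ 0.436 -0.259  0.055] [[291.0, 163.0]]
jar_center 0.84 [ 0.495 -0.335  0.062] [[255.0, 156.0]]
jar_center 0.77 [ 0.406 -0.348  0.059] [[279.0, 142.0]]
jar_center 0.77 [ 0.48  -0.436  0.056] [[237.0, 139.0]]
deep_drawer_front 0.59 [ 0.596 -0.081  0.127] [[288.0, 203.0]]
deep_drawer_front 0.27 [ 0.749 -0.088  0.129] [[226.0, 233.0]]
deep_unit 0.82 [ 0.75  -0.086  0.128] [[227.0, 234.0]]
low_unit 0.59 [0.787 0.158 0.069] [[292.0, 339.0]]
tape_roll 0.61 [0.488 0.324 0.034] [[464.0, 318.0]]
steel_bowl 0.59 [0.668 0.394 0.02 ] [[432.0, 403.0]]
flask 0.74 [ 0.639 -0.392  0.102] [[193.0, 154.0]]
flask 0.45 [0.637 0.149 0.073] [[348.0, 292.0]]
top cam at [0.49399266 0.01097685 1.4688138 ]
jar_center 0.89 [ 0.421 -0.268  0.083] [[433.0, 312.0]]
jar_center 0.79 [ 0.47  -0.439  0.083] [[499.0, 291.0]]
jar_center 0.69 [ 0.395 -0.348  0.081] [[464.0, 322.0]]
jar_center 0.57 [ 0.482 -0.342  0.083] [[461.0, 287.0]]
deep_drawer_front 0.71 [ 0.586 -0.134  0.12 ] [[379.0, 246.0]]
deep_drawer_front 0.61 [ 0.717 -0.134  0.132] [[378.0, 193.0]]
deep_unit 0.93 [ 0.715 -0.137  0.128] [[379.0, 194.0]]
deep_unit 0.25 [ 0.629 -0.403  0.134] [[489.0, 227.0]]
low_unit 0.91 [0.759 0.137 0.075] [[270.0, 182.0]]
tape_roll 0.94 [0.471 0.319 0.051] [[201.0, 296.0]]
steel_bowl 0.7 [0.683 0.404 0.018] [[171.0, 216.0]]
flask 0.68 [ 0.627 -0.399  0.136] [[487.0, 227.0]]
```

View pics/scene0.png

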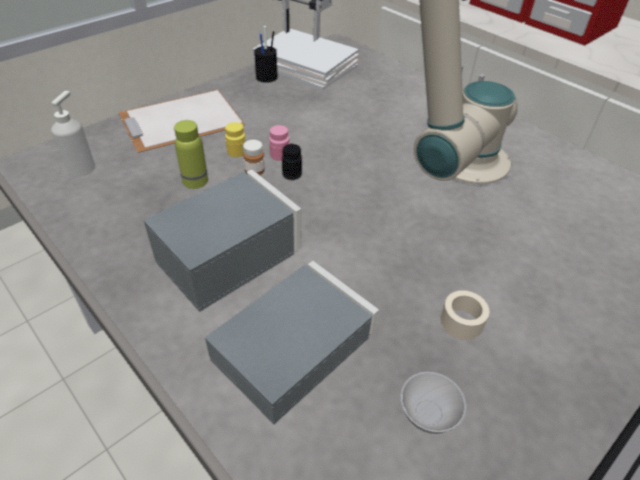

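View pics/top0.png

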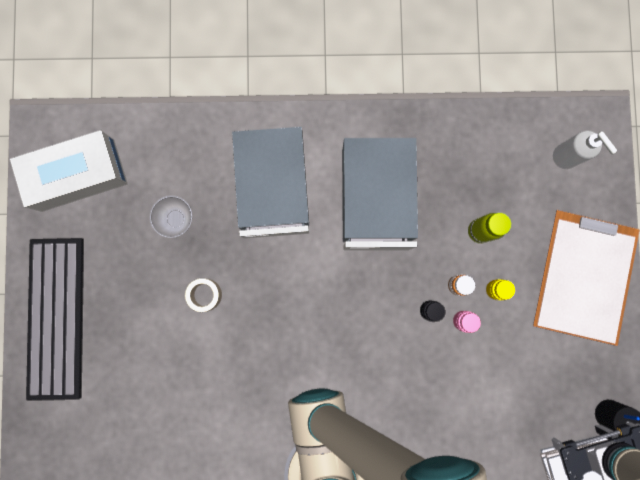

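```bash
python3 - <<'E'
import cv2
a=cv2.imread('pics/scene0.png')[100:220,190:350];b=cv2.imread('pics/top0.png')[150:350,330:530]
cv2.imwrite('pics/c0.png',cv2.resize(a,None,fx=5,fy=5,interpolation=2));cv2.imwrite('pics/c1.png',cv2.resize(b,(600,600),interpolation=2))
E
```

```text
(no output)
```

View pics/c0.png

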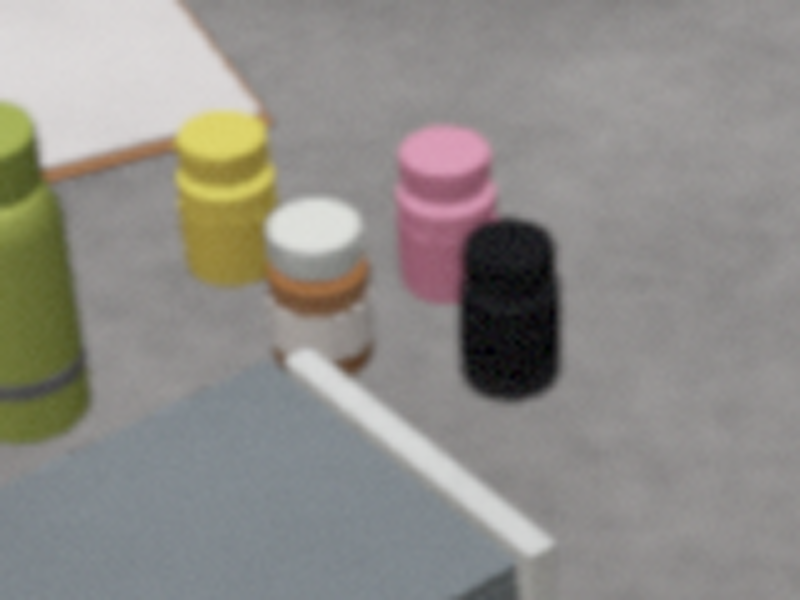

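View pics/c1.png

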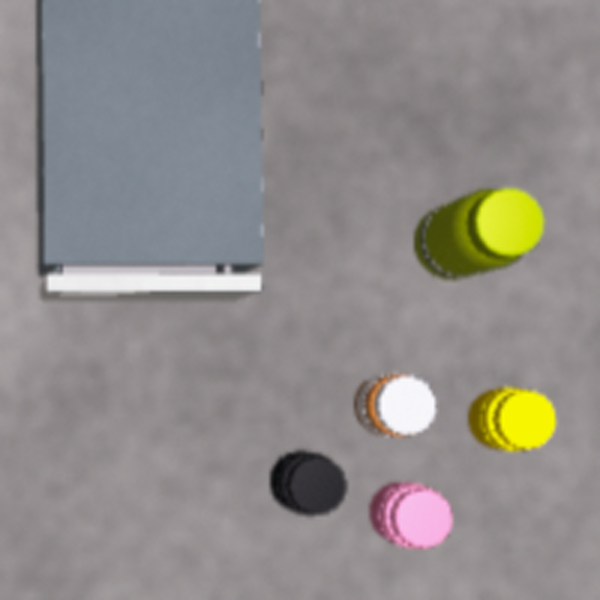

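Candidate jars: amber with a white cap at top (464,285) / scene (254,157), black at top (432,311), pink at (467,322) and yellow at (502,290). The amber one fits the description and the crop confirms it. The taller unit is at top (379,194) with its front at row ~245. It's the one with the tall side faces in the scene view.

```bash
python3 - <<'E'
from h import *
d=grab('top');im=d['frame'].astype(int)
# white cap
m=((im.min(2)>200)).astype(np.uint8)
n,l,st,ce=cv2.connectedComponentsWithStats(m)
for i in range(1,n):
    x,y,w,h,a=st[i]
    if a>60 and 230<x<520 and 180<y<330: print(st[i],ce[i])
    if abs(ce[i][0]-464)<6 and abs(ce[i][1]-285)<6: print('cap',ray(d,*ce[i],0.084))
    if a>100 and 335<x<425 and 225<y<255:
        c=cv2.minAreaRect(np.argwhere(l==i)[:,::-1].astype(np.float32));b=cv2.boxPoints(c);print(c,[ray(d,*q,.127).round(4) for q in b])
# carcass top
g=((np.abs(im-np.array([98,110,120])).max(2)<30)&(im[:,:,2]-im[:,:,0]>8)).astype(np.uint8)
n,l,st,ce=cv2.connectedComponentsWithStats(g)
for i in range(1,n):
    if st[i][4]>3000:
        c=cv2.minAreaRect(np.argwhere(l==i)[:,::-1].astype(np.float32));b=cv2.boxPoints(c);z=.13 if ce[i][0]>320 else .075
        print('unit',c,ray(d,*ce[i],z),[ray(d,*q,z).round(4) for q in b])
s=sense();from scipy.spatial.transform import Rotation as R
w,x,y,z=s['orientation'];print(R.from_quat([x,y,z,w]).as_matrix().round(3),s['clock'])
print(proj(d,[.5861,-.1345,.127]))
E
```

```text
[240 226  68  10 382] [273.4973822  230.23560209]
[346 241  71   6 389] [379.90231362 243.7377892 ]
((381.0, 243.5), (5.0, 70.0), 90.0) [array([ 0.6003, -0.0526,  0.127 ]), array([ 0.5972, -0.2246,  0.127 ]), array([ 0.5849, -0.2243,  0.127 ]), array([ 0.588 , -0.0524,  0.127 ])]
[457 276  18  19 277] [465.37184116 284.73646209]
cap [ 0.48763345 -0.35352337  0.084     ]
unit ((269.89691162109375, 177.35020446777344), (96.12493896484375, 69.48941040039062), 86.42366790771484) [0.79817688 0.15136989 0.075     ] [array([0.8929, 0.2324, 0.075 ]), array([0.9016, 0.0535, 0.075 ]), array([0.6518, 0.042 , 0.075 ]), array([0.6438, 0.2186, 0.075 ])]
unit ((380.4999694824219, 188.99996948242188), (72.99998474121094, 101.99998474121094), 0.0) [ 0.75188615 -0.12942216  0.13      ] [array([ 0.6026, -0.0477,  0.13  ]), array([ 0.8566, -0.0531,  0.13  ]), array([ 0.8538, -0.2347,  0.13  ]), array([ 0.5994, -0.2267,  0.13  ])]
[[-0.968  0.     0.25 ]
 [-0.25  -0.    -0.968]
 [ 0.    -1.     0.   ]] 0.85
[[379.48004942 246.17096454]]
```

```bash
cat >> h.py <<'E'
from scipy.spatial.transform import Rotation as Rot
def yaw_now(s):
    w,x,y,z=s['orientation'];M=Rot.from_quat([x,y,z,w]).as_matrix();return np.degrees(np.arctan2(M[1,0],M[0,0])),M
def plan(target,yaw=None,step=38,clo=1,s=None):
    """rows to target (m) with tool-x at yaw deg"""
    s=s or sense();y,M=yaw_now(s);p=np.array(s['eef_pos']);t=np.array(target)
    dy=0 if yaw is None else (yaw-y+180)%360-180
    n=max(int(np.ceil(np.linalg.norm(t-p)*1000/step)),int(np.ceil(abs(dy)/6.5)),1)
    rows=[]
    for i in range(n):
        a=np.radians(y+dy*i/n);X=np.array([np.cos(a),np.sin(a),0]);Y=np.array([0,0,-1.]);Z=np.cross(X,Y)
        d=(t-p)/n*1000
        rows.append(f"{clo} {d@X:.0f} {d@Y:.0f} {d@Z:.0f} {-dy/n:.1f}")
    print('at',p.round(4),'yaw',round(y,1),'F',np.round(s['ft_force'],1),'op',round(float(s['opening']),4),'t',round(float(s['clock']),2));print('; '.join(rows))
E
python3 - <<'E'
from h import *
d=grab('scene')
print(proj(d,[[.4876,-.3535,.084],[.4876,-.3535,0.0],[.482,-.342,.084]]))
plan([.500,-.137,.205],178.9)
E
```

```text
[[252.35182496 144.54372146]
 [254.39808581 170.63619082]
 [256.81823396 145.69808566]]
at [ 0.1438 -0.5568  0.2055] yaw -165.5 F [ 0.4  0.3 -0.3] op 0.0942 t 0.9
1 -30 0 -21 1.0; 1 -30 0 -22 1.0; 1 -29 0 -22 1.0; 1 -29 0 -23 1.0; 1 -28 0 -23 1.0; 1 -28 0 -24 1.0; 1 -28 0 -24 1.0; 1 -27 0 -25 1.0; 1 -27 0 -25 1.0; 1 -26 0 -26 1.0; 1 -26 0 -26 1.0; 1 -25 0 -27 1.0; 1 -25 0 -27 1.0; 1 -24 0 -28 1.0; 1 -24 0 -28 1.0
```

Call:
arm_command --targets "1 -30 0 -21 1; 1 -30 0 -22 1; 1 -29 0 -22 1; 1 -29 0 -23 1; 1 -28 0 -23 1; 1 -28 0 -24 1; 1 -28 0 -24 1; 1 -27 0 -25 1" --squeeze 20

```text
clock: 1.57
eef_pos: [0.3373, -0.3326, 0.2036]
orientation: [-0.032, 0.033, -0.704, 0.708]
ft_force: [0.1, -0.8, 0.3]
opening: 0.0443
```

Call:
arm_command --targets "1 -27 0 -25 1; 1 -26 0 -26 1; 1 -26 0 -26 1; 1 -25 0 -27 1; 1 -25 0 -27 1; 1 -24 0 -28 1; 1 -24 0 -28 1"

```text
clock: 2.15
eef_pos: [0.5141, -0.1276, 0.2043]
orientation: [0.012, -0.014, -0.704, 0.71]
ft_force: [0.5, -0.2, 0.3]
opening: 0.0007
```

```bash
python3 - <<'E'
from h import *
plan([.53,-.137,.062],178.9)
E
```

```text
at [ 0.5141 -0.1276  0.2043] yaw 177.9 F [ 0.5 -0.2  0.3] op 0.0007 t 2.15
1 -4 36 2 -0.2; 1 -4 36 2 -0.2; 1 -4 36 2 -0.2; 1 -4 36 2 -0.2
```

Call:
arm_command --targets "1 -4 36 2 -0.2; 1 -4 36 2 -0.2; 1 -4 36 2 -0.2; 1 -4 36 2 -0.2; 1 0 0 0 0"

```text
clock: 2.57
eef_pos: [0.5432, -0.1296, 0.0604]
orientation: [-0.004, -0.01, -0.703, 0.711]
ft_force: [-0.7, 0.9, -0.1]
opening: 0.0006
```

Call:
arm_command --targets "1 -10 0 0 0; 1 -10 0 0 0; 1 -8 0 0 0; 1 -6 0 0 0"

```text
clock: 2.9
eef_pos: [0.5767, -0.1299, 0.0637]
orientation: [-0.002, -0.008, -0.704, 0.711]
ft_force: [-7.8, -1.2, -5.8]
opening: 0.0005
```

Call:
arm_command --targets "1 -3 0 0 0; 1 -3 0 0 0"

```text
clock: 3.07
eef_pos: [0.5774, -0.1299, 0.0641]
orientation: [0.003, -0.003, -0.704, 0.711]
ft_force: [-7.8, -1.8, -3.4]
opening: 0.0004
```

Call:
arm_command --targets "1 -3 0 0 0; 1 -3 0 0 0"

```text
clock: 3.23
eef_pos: [0.5766, -0.1298, 0.0642]
orientation: [0.008, 0.003, -0.704, 0.71]
ft_force: [-6.7, -0.9, -3.5]
opening: 0.0002
```

Call:
arm_command --targets "1 -8 0 0 0; 1 -8 0 0 0"

```text
clock: 3.4
eef_pos: [0.5785, -0.1298, 0.0645]
orientation: [0.018, 0.014, -0.704, 0.71]
ft_force: [-22.4, -2.4, 7.4]
opening: 0.0007
```

Call:
arm_command --targets "1 -12 0 0 0; 1 -12 0 0 0"

```text
clock: 3.57
eef_pos: [0.5752, -0.1298, 0.0652]
orientation: [0.037, 0.034, -0.704, 0.709]
ft_force: [-27.5, -1.9, 12.8]
opening: 0.0004
```

Call:
arm_command --targets "1 10 0 0 0; 1 20 0 0 0; 1 30 0 0 0; 1 30 0 0 0; 1 0 0 0 0"

```text
clock: 3.98
eef_pos: [0.4866, -0.1318, 0.0825]
orientation: [0.036, 0.032, -0.702, 0.711]
ft_force: [-1.1, 0.1, -0.7]
opening: 0.0005
```

```bash
python3 - <<'E'
from h import *
d=grab('top','top1.png');grab('scene','scene1.png')
s=sense();print(yaw_now(s)[1].round(3),s['eef_pos'],s['ft_force'],s['joint_pos'])
cv2.imwrite('pics/t1c.png',cv2.resize(d['frame'][120:340,300:520,::-1],(600,600)))
E
```

```text
[[-0.996 -0.089 -0.004]
 [ 0.005 -0.014 -1.   ]
 [ 0.089 -0.996  0.015]] [ 0.4923163  -0.13293809  0.08277091] [1.24755796 0.06713032 0.335441  ] [-0.36562185  0.32695642  1.7637283  -0.04970046  1.12939358  1.23298497]
```

View pics/t1c.png

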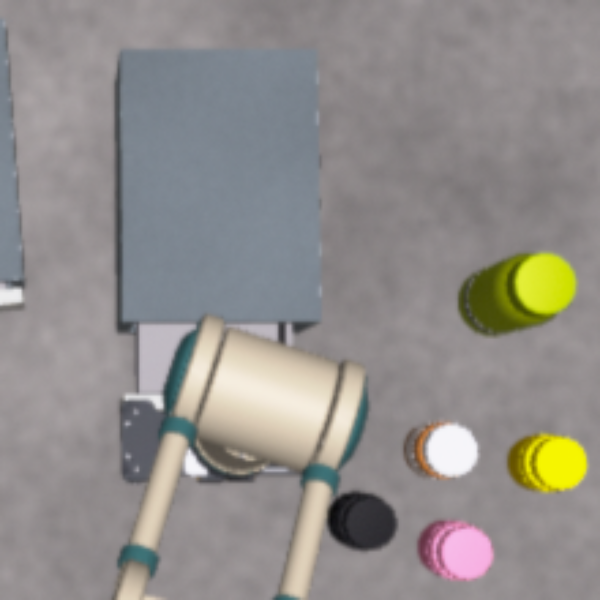

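View pics/scene1.png

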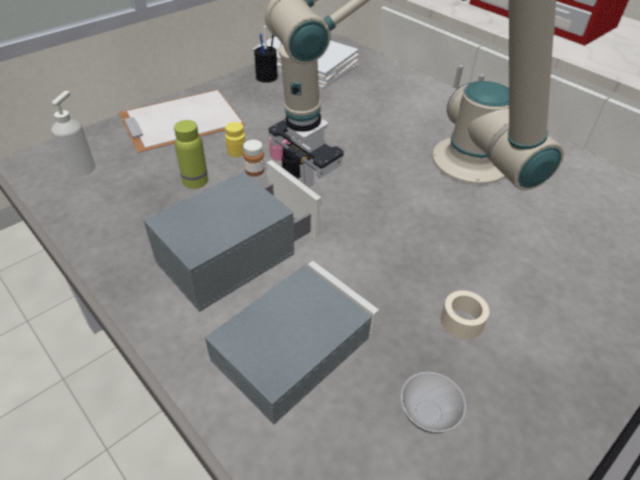

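```bash
cat >> h.py <<'E'
def tl(target,n=1,clo=1,turn=0):
    s=sense();y,M=yaw_now(s);d=M.T@(np.array(target)-np.array(s['eef_pos']))*1000/n
    print('at',np.array(s['eef_pos']).round(4),'yaw',round(y,1),'toolY',M[:,1].round(3),'F',np.round(s['ft_force'],1),'op',round(float(s['opening']),4),'t',round(float(s['clock']),2));print(n,'x',f"{clo} {d[0]:.0f} {d[1]:.0f} {d[2]:.0f} {turn}")
E
python3 - <<'E'
from h import *
d=grab('scene')
im=d['frame'][150:260,250:350,::-1];cv2.imwrite('pics/s1c.png',cv2.resize(im,None,fx=5,fy=5,interpolation=2))
for n in('scene','top'):
  for r in search_frame(n,'deep_drawer_front')[:3]:print(n,r)
t=grab('top');print(ray(t,346,265.5,.127),ray(t,349.5,266,.127))
tl([.480,-.135,.2],3)
E
```

```text
scene {'at': [0.5405, -0.1068, 0.0798], 'score': 0.85}
top {'at': [0.5892, -0.0862, 0.0242], 'score': 0.56}
[ 0.54024926 -0.05134545  0.127     ] [ 0.53886907 -0.05987485  0.127     ]
at [ 0.4924 -0.1326  0.0809] yaw 179.8 toolY [-0.092 -0.013 -0.996] F [-0.1  0.2 -0.3] op 0.0001 t 4.28
3 x 1 8 -39 1 0
```

View pics/s1c.png

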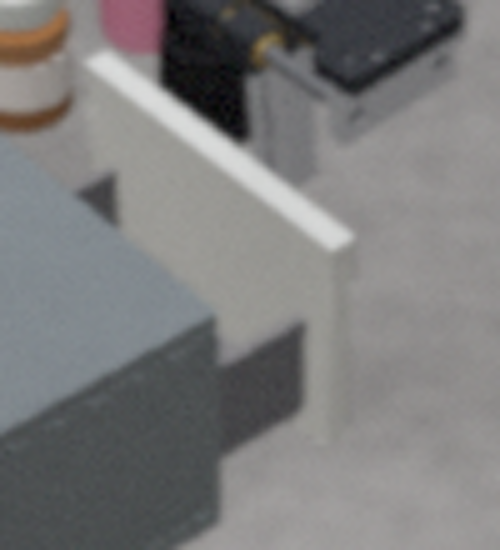

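```bash
python3 - <<'E'
from h import *
d=grab('scene')
for p in((315.6,200),(320.6,197.6),(271.6,160.4),(267.6,163)):print(ray(d,*p,.127).round(4))
E
```

```text
[ 0.5446 -0.0485  0.127 ]
[ 0.5311 -0.0474  0.127 ]
[ 0.5277 -0.2214  0.127 ]
[ 0.541  -0.2195  0.127 ]
```

Call:
arm_command --targets "1 8 -39 1 0; 1 8 -39 1 0; 1 8 -39 1 0; 1 0 0 0 0"

```text
clock: 4.67
eef_pos: [0.48, -0.1334, 0.2001]
orientation: [0.037, 0.035, -0.703, 0.709]
ft_force: [0.3, -0.3, 0.4]
opening: 0.0004
```

```bash
python3 - <<'E'
from h import *
tl([.572,-.135,.2],3)
s=sense();M=yaw_now(s)[1];print(M.T@np.array([-.003,0,-.103])*1000/3)
E
```

```text
at [ 0.48   -0.1334  0.2001] yaw 179.9 toolY [-0.102 -0.009 -0.995] F [ 0.3 -0.3  0.4] op 0.0004 t 4.67
3 x 1 -31 -3 0 0
[-2.49102206 34.25593828 -0.32137104]
```

Call:
arm_command --targets "1 -31 -3 0 0; 1 -31 -3 0 0; 1 -31 -3 0 0; 1 0 0 0 0"

```text
clock: 5.0
eef_pos: [0.5785, -0.1336, 0.2016]
orientation: [0.035, 0.033, -0.702, 0.71]
ft_force: [0.6, -0.5, -0.7]
opening: 0.0004
```

```bash
python3 - <<'E'
from h import *
tl([.572,-.135,.097],3)
E
```

```text
at [ 0.5785 -0.1336  0.2016] yaw 179.8 toolY [-0.096 -0.011 -0.995] F [ 0.6 -0.5 -0.7] op 0.0004 t 5.0
3 x 1 -1 35 0 0
```

Call:
arm_command --targets "1 -1 35 0 0; 1 -1 35 0 0; 1 -1 34 0 0; 1 0 0 0 0"

```text
clock: 5.33
eef_pos: [0.5776, -0.1351, 0.0936]
orientation: [0.032, 0.032, -0.702, 0.711]
ft_force: [-0.8, 1.2, -0.2]
opening: 0.0002
```

Call:
arm_command --targets "1 10 0 0 0; 1 10 0 0 0; 1 10 0 0 0; 1 10 0 0 0; 1 10 0 0 0; 1 10 0 0 0"

```text
clock: 5.83
eef_pos: [0.5211, -0.1357, 0.1011]
orientation: [0.028, 0.029, -0.701, 0.712]
ft_force: [1.9, -0.8, -1.8]
opening: 0.0004
```

Call:
arm_command --targets "1 10 2 0 0; 1 10 2 0 0; 1 10 2 0 0; 1 10 1 0 0; 1 10 1 0 0; 1 10 1 0 0; 1 10 1 0 0"

```text
clock: 6.42
eef_pos: [0.4567, -0.1356, 0.1011]
orientation: [0.018, 0.015, -0.701, 0.712]
ft_force: [34.0, 6.8, -19.5]
opening: 0.0001
```

```bash
python3 - <<'E'
from h import *
tl([.436,-.135,.099],2)
E
```

```text
at [ 0.4567 -0.1356  0.1011] yaw 179.7 toolY [-0.046 -0.015 -0.999] F [ 34.    6.8 -19.5] op 0.0001 t 6.42
2 x 1 10 2 -0 0
```

Call:
arm_command --targets "1 6 1 0 0; 1 6 1 0 0"

```text
clock: 6.58
eef_pos: [0.4572, -0.1357, 0.1013]
orientation: [0.009, 0.002, -0.702, 0.712]
ft_force: [12.5, 4.2, -3.7]
opening: 0.0003
```

Call:
arm_command --targets "1 6 1 0 0"

```text
clock: 6.67
eef_pos: [0.4573, -0.1357, 0.1014]
orientation: [0.004, -0.004, -0.702, 0.712]
ft_force: [13.3, 3.6, -3.3]
opening: 0.0007
```

Call:
arm_command --targets "1 -10 0 0 0; 1 0 0 0 0; 1 0 -38 0 0; 1 0 -40 0 0; 1 0 -40 0 0; 1 0 0 0 0"

```text
clock: 7.17
eef_pos: [0.4551, -0.1332, 0.218]
orientation: [0.014, 0.006, -0.703, 0.711]
ft_force: [1.4, -0.7, 0.4]
opening: 0.0007
```

```bash
python3 - <<'E'
from h import *
tl([.44,-.135,.2]);d=grab('scene','scene2.png');t=grab('top','top2.png')
o=np.hstack([cv2.resize(d['frame'][100:260,200:360],(400,400)),cv2.resize(t['frame'][180:340,330:490],(400,400))]);cv2.imwrite('pics/m2.png',o[:,:,::-1])
for n in('scene','top'):
  for q in('deep_drawer_front','deep_drawer_bay','jar_center'):
    for r in search_frame(n,q)[:4]:print(n,q,np.round(r['at'],3),round(r['score'],2))
E
```

```text
at [ 0.4551 -0.1332  0.218 ] yaw 179.4 toolY [-0.029 -0.011 -1.   ] F [ 1.4 -0.7  0.4] op 0.0007 t 7.17
1 x 1 15 18 2 0
scene deep_drawer_front [ 0.459 -0.124  0.066] 0.94
scene deep_drawer_bay [ 0.458 -0.126  0.061] 0.97
scene jar_center [ 0.44  -0.267  0.059] 0.9
scene jar_center [ 0.41  -0.349  0.058] 0.8
scene jar_center [ 0.481 -0.432  0.054] 0.74
scene jar_center [ 0.495 -0.336  0.059] 0.57
top deep_drawer_front [ 0.694 -0.133  0.133] 0.72
top deep_drawer_front [ 0.561 -0.117  0.053] 0.68
top deep_drawer_bay [ 0.561 -0.125  0.059] 0.86
top jar_center [ 0.398 -0.349  0.082] 0.76
top jar_center [ 0.467 -0.441  0.084] 0.75
top jar_center [ 0.484 -0.347  0.085] 0.63
```

View pics/m2.png

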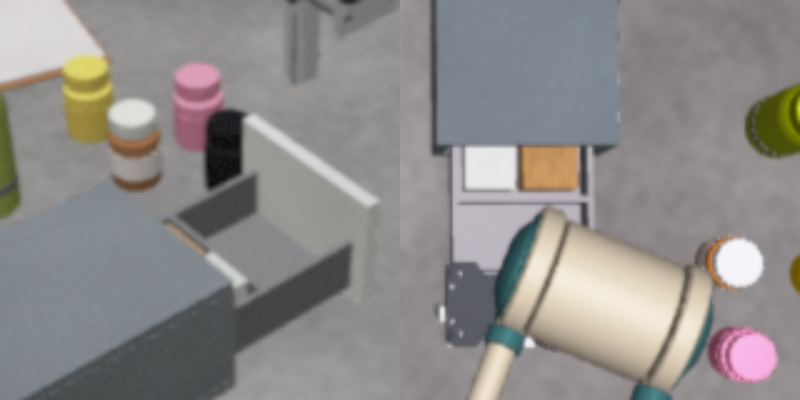

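```bash
python3 - <<'E'
from h import *
plan([.4876,-.3535,.2],133,step=30,clo=0.1)
d=grab('scene')
for p in((351.2,181.2),(304,147.2)):print(ray(d,*p,.127).round(4))
E
```

```text
at [ 0.452  -0.1311  0.2103] yaw 179.4 F [ 0.1 -0.3 -0.4] op 0.0003 t 7.57
0.1 -5 1 28 5.8; 0.1 -8 1 27 5.8; 0.1 -10 1 26 5.8; 0.1 -13 1 25 5.8; 0.1 -15 1 24 5.8; 0.1 -18 1 22 5.8; 0.1 -20 1 20 5.8; 0.1 -22 1 18 5.8
[ 0.4406 -0.0444  0.127 ]
[ 0.4348 -0.2123  0.127 ]
```

Call:
arm_command --targets "0.1 -5 1 28 5.8; 0.1 -8 1 27 5.8; 0.1 -10 1 26 5.8; 0.1 -13 1 25 5.8; 0.1 -15 1 24 5.8; 0.1 -18 1 22 5.8; 0.1 -20 1 20 5.8; 0.1 -22 1 18 5.8"

```text
clock: 8.28
eef_pos: [0.4841, -0.3563, 0.1957]
orientation: [0.308, -0.275, -0.638, 0.65]
ft_force: [0.7, -0.5, -0.6]
opening: 0.0504
```

Call:
arm_command --targets "0.1 0 0 0 0"

```text
clock: 8.37
eef_pos: [0.4843, -0.3616, 0.1939]
orientation: [0.31, -0.277, -0.636, 0.65]
ft_force: [0.8, 0.2, -0.4]
opening: 0.0569
```

```bash
python3 - <<'E'
from h import *
tl([.4876,-.3535,.2],1,.1);plan([.4876,-.3535,.2],133,clo=.1)
E
```

```text
at [ 0.4843 -0.3616  0.1939] yaw 130.9 toolY [-0.05   0.002 -0.999] F [ 0.8  0.2 -0.4] op 0.0569 t 8.37
1 x 0.1 4 -6 -8 0
at [ 0.4843 -0.3616  0.1939] yaw 130.9 F [ 0.8  0.2 -0.4] op 0.0569 t 8.37
0.1 4 -6 -8 -2.1
```

Call:
arm_command --targets "0.1 4 -6 -8 -2; 0.1 0 0 0 0; 0.1 0 0 0 0; 0.1 0 0 0 0"

```text
clock: 8.7
eef_pos: [0.4874, -0.3511, 0.1976]
orientation: [0.299, -0.262, -0.644, 0.654]
ft_force: [0.7, -0.0, 0.3]
opening: 0.0825
```

```bash
python3 - <<'E'
from h import *
tl([.4876,-.3535,.1],3,.1)
E
```

```text
at [ 0.4874 -0.3511  0.1976] yaw 133.2 toolY [-0.054  0.007 -0.999] F [ 0.7 -0.   0.3] op 0.0825 t 8.7
3 x 0.1 -2 32 -1 0
```

Call:
arm_command --targets "0.1 -2 32 -1 0; 0.1 -2 32 -1 0; 0.1 -2 32 -1 0; 0.1 0 0 0 0"

```text
clock: 9.03
eef_pos: [0.4912, -0.3498, 0.1035]
orientation: [0.293, -0.263, -0.644, 0.656]
ft_force: [-0.7, 1.2, 0.5]
opening: 0.0846
```

```bash
python3 - <<'E'
from h import *
tl([.4876,-.3535,.026],4,.1);t=grab('top');s=grab('scene')
cv2.imwrite('pics/m3.png',np.hstack([cv2.resize(s['frame'][80:240,180:340],(400,400),interpolation=2),cv2.resize(t['frame'][210:370,400:560],(400,400))])[:,:,::-1])
E
```

```text
at [ 0.4912 -0.3498  0.1035] yaw 133.6 toolY [-0.046  0.001 -0.999] F [-0.7  1.2  0.5] op 0.0846 t 9.03
4 x 0.1 -1 19 1 0
```

View pics/m3.png

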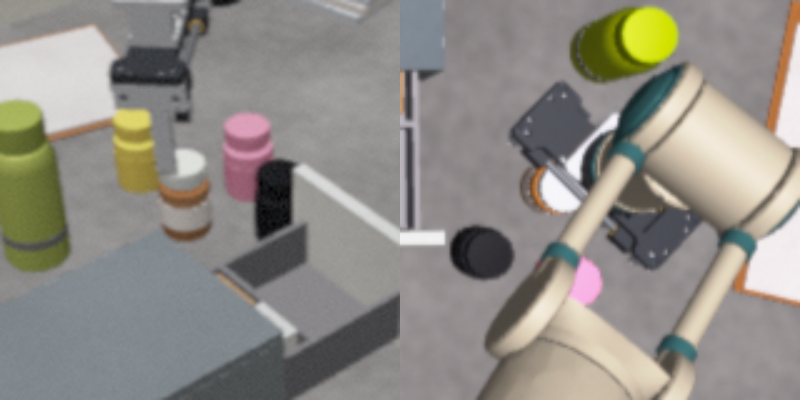

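```bash
python3 - <<'E'
from h import *
s=sense();M=yaw_now(s)[1];p=np.array(s['eef_pos']);d=grab('scene');t=grab('top')
for k in(-.048,.048):
  q=p+M[:,2]*k;print(q.round(3),(proj(d,q)-[180,80])*2.5,(proj(t,q)-[400,210])*2.5)
print((proj(d,[.4876,-.3535,.084])-[180,80])*2.5)
E
```

```text
[ 0.529 -0.319  0.107] [[166.70139941 172.50551868]] [[133.7889383  145.86590759]]
[ 0.459 -0.386  0.11 ] [[182.16487673 116.4866739 ]] [[203.8885024  214.74462953]]
[[180.87956239 161.35930365]]
```

Call:
arm_command --targets "0.1 0 20 -1 0; 0.1 0 20 -1 0; 0.1 0 0 0 0"

```text
clock: 9.48
eef_pos: [0.5006, -0.357, 0.0788]
orientation: [0.283, -0.273, -0.64, 0.66]
ft_force: [-0.4, 1.0, -0.1]
opening: 0.0849
```

```bash
python3 - <<'E'
from h import *
tl([.4876,-.3535,.026],3,.1)
E
```

```text
at [ 0.5006 -0.357   0.0788] yaw 133.7 toolY [-0.023 -0.02  -1.   ] F [-0.4  1.  -0.1] op 0.0849 t 9.48
3 x 0.1 4 18 2 0
```

Call:
arm_command --targets "0.1 12 0 5 0; 0.1 0 0 0 0"

```text
clock: 9.65
eef_pos: [0.4905, -0.3532, 0.0828]
orientation: [0.281, -0.275, -0.64, 0.66]
ft_force: [0.0, -1.0, -0.5]
opening: 0.0846
```

```bash
python3 - <<'E'
from h import *
tl([.4876,-.3535,.026],3,.1)
E
```

```text
at [ 0.4905 -0.3532  0.0828] yaw 133.7 toolY [-0.019 -0.023 -1.   ] F [ 0.  -1.  -0.5] op 0.0846 t 9.65
3 x 0.1 1 19 0 0
```

Call:
arm_command --targets "0.1 2 19 0 0; 0.1 1 19 0 0; 0.1 0 17 0 0; 0.1 0 0 0 0"

```text
clock: 9.98
eef_pos: [0.4949, -0.3586, 0.0376]
orientation: [0.274, -0.283, -0.637, 0.663]
ft_force: [-0.1, -1.0, -0.6]
opening: 0.0848
```

```bash
python3 - <<'E'
from h import *
tl([.4876,-.3535,.026],1,.1)
E
```

```text
at [ 0.4949 -0.3586  0.0376] yaw 133.7 toolY [-0.002 -0.038 -0.999] F [-0.1 -1.  -0.6] op 0.0848 t 9.98
1 x 0.1 9 11 1 0
```

Call:
arm_command --targets "0.1 8 11 1 0; 0.1 0 0 0 0"

```text
clock: 10.15
eef_pos: [0.4914, -0.3561, 0.0299]
orientation: [0.271, -0.285, -0.637, 0.663]
ft_force: [-0.5, 0.7, -0.4]
opening: 0.0846
```

```bash
python3 - <<'E'
from h import *
tl([.4876,-.3535,.026],1,.1)
E
```

```text
at [ 0.4914 -0.3561  0.0299] yaw 133.7 toolY [ 0.003 -0.042 -0.999] F [-0.5  0.7 -0.4] op 0.0846 t 10.15
1 x 0.1 5 4 1 0
```

Call:
arm_command --targets "0.1 5 4 1 0; 0.1 0 0 0 0; 0.4 0 0 0 0; 0.4 0 0 0 0" --squeeze 15

```text
clock: 10.48
eef_pos: [0.4914, -0.3569, 0.0318]
orientation: [0.268, -0.289, -0.635, 0.664]
ft_force: [-0.3, 0.6, -0.2]
opening: 0.0748
```

Call:
arm_command --targets "0.6 0 0 0 0; 0.6 0 0 0 0; 0.7 0 0 0 0; 0.7 0 0 0 0"

```text
clock: 10.82
eef_pos: [0.4926, -0.3583, 0.0338]
orientation: [0.266, -0.29, -0.635, 0.665]
ft_force: [-0.1, 0.3, -1.0]
opening: 0.0537
```

```bash
python3 - <<'E'
from h import *
tl([.4876,-.3535,.026],1,.1)
s=grab('scene');t=grab('top')
cv2.imwrite('pics/m4.png',np.hstack([cv2.resize(s['frame'][80:240,180:340],(400,400),interpolation=2),cv2.resize(t['frame'][210:370,400:560],(400,400))])[:,:,::-1])
E
```

```text
at [ 0.4926 -0.3583  0.0338] yaw 133.7 toolY [ 0.014 -0.052 -0.999] F [-0.1  0.3 -1. ] op 0.0537 t 10.82
1 x 0.1 7 7 0 0
```

View pics/m4.png

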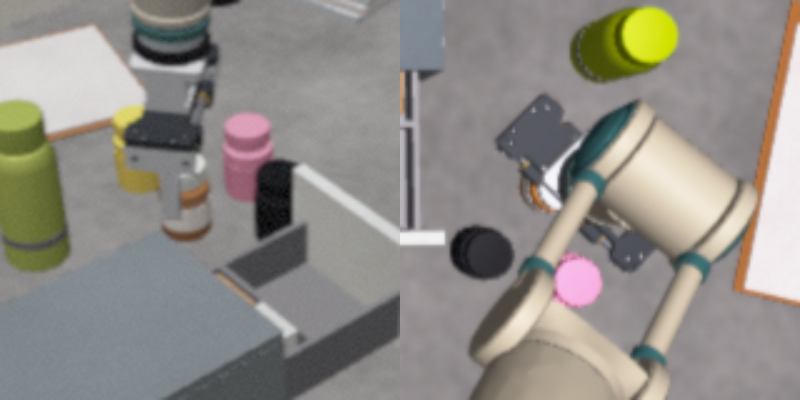

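Call:
arm_command --targets "0.3 0 0 0 0; 0.3 1 1 0 0; 0.3 5 6 0 0; 0.3 3 4 0 0; 0.3 1 1 0 0"

```text
clock: 11.33
eef_pos: [0.4856, -0.3511, 0.0201]
orientation: [0.266, -0.29, -0.635, 0.665]
ft_force: [-0.3, 0.1, -1.2]
opening: 0.0657
```

```bash
python3 - <<'E'
from h import *
tl([.4876,-.3535,.026],1,.1)
E
```

```text
at [ 0.4856 -0.3511  0.0201] yaw 133.7 toolY [ 0.014 -0.052 -0.999] F [-0.3  0.1 -1.2] op 0.0657 t 11.33
1 x 0.1 -3 -6 0 0
```

Call:
arm_command --targets "0.7 -2 -4 0 0; 0.7 0 0 0 0; 0.7 0 0 0 0; 0.7 0 0 0 0" --squeeze 15

```text
clock: 11.67
eef_pos: [0.4859, -0.3512, 0.0231]
orientation: [0.267, -0.289, -0.635, 0.664]
ft_force: [-0.9, -0.4, -1.1]
opening: 0.0539
```

```bash
python3 - <<'E'
from h import *
tl([.4876,-.3535,.026],1,.1)
E
```

```text
at [ 0.4859 -0.3512  0.0231] yaw 133.7 toolY [ 0.012 -0.05  -0.999] F [-0.9 -0.4 -1.1] op 0.0539 t 11.67
1 x 0.1 -3 -3 0 0
```

Call:
arm_command --targets "0.7 0 -10 0 0; 0.7 0 -20 0 0; 0.7 0 -30 0 0; 0.7 0 -35 0 0; 0.7 0 -35 0 0; 0.7 0 -30 0 0; 0.7 0 -10 0 0"

```text
clock: 12.25
eef_pos: [0.4803, -0.3392, 0.1972]
orientation: [0.273, -0.284, -0.637, 0.663]
ft_force: [0.6, -1.0, -2.3]
opening: 0.0538
```

```bash
python3 - <<'E'
from h import *
s=grab('scene');t=grab('top')
cv2.imwrite('pics/m5.png',np.hstack([cv2.resize(s['frame'][40:240,180:380],(400,400),interpolation=2),cv2.resize(t['frame'][170:370,340:540],(400,400))])[:,:,::-1])
tl([.500,-.136,.2],1,.1);plan([.500,-.136,.2],178.9,step=26,clo=.7)
E
```

```text
at [ 0.4801 -0.3391  0.1954] yaw 133.7 toolY [-0.    -0.039 -0.999] F [ 0.6 -1.  -1.8] op 0.0543 t 12.35
1 x 0.1 133 -12 -154 0
at [ 0.4801 -0.3391  0.1954] yaw 133.7 F [ 0.6 -1.  -1.8] op 0.0543 t 12.35
0.7 17 -1 -19 -5.7; 0.7 15 -1 -21 -5.7; 0.7 13 -1 -22 -5.7; 0.7 10 -1 -23 -5.7; 0.7 8 -1 -24 -5.7; 0.7 5 -1 -25 -5.7; 0.7 3 -1 -25 -5.7; 0.7 1 -1 -26 -5.7
```

View pics/m5.png

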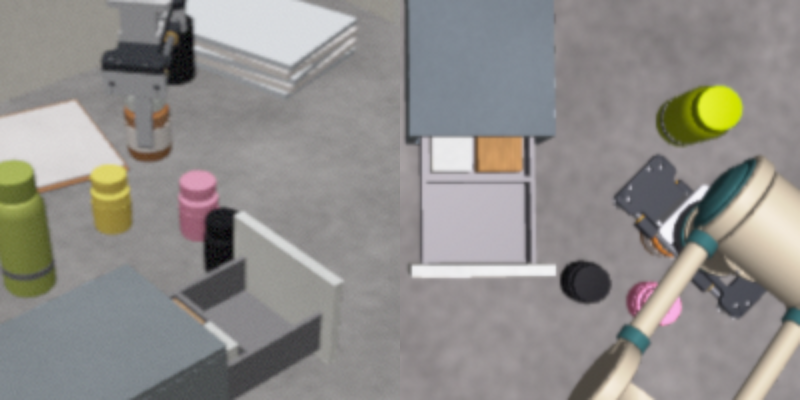

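```bash
python3 - <<'E'
from h import *
t=grab('top')
c=t['frame'][280:320,335:425,::-1]
cv2.imwrite('pics/p5.png',cv2.resize(t['frame'][220:320,330:430,::-1],(600,600),interpolation=0))
im=t['frame'].min(2)
for x in(350,370,390,410):print(x,im[294:316,x].tolist())
for v in(302,308):print(ray(t,382,v,.127))
E
```

```text
350 [91, 91, 92, 91, 94, 99, 104, 118, 175, 233, 238, 237, 237, 233, 207, 153, 142, 138, 136, 136, 137, 139]
370 [182, 183, 183, 182, 182, 182, 173, 143, 165, 231, 236, 236, 235, 235, 224, 162, 150, 147, 147, 144, 143, 144]
390 [181, 181, 179, 181, 181, 180, 171, 142, 171, 236, 240, 240, 240, 230, 181, 146, 142, 141, 139, 138, 137, 141]
410 [141, 142, 141, 141, 141, 139, 136, 139, 191, 237, 240, 240, 239, 225, 157, 140, 138, 141, 140, 141, 140, 141]
[ 0.44985316 -0.13705862  0.127     ]
[ 0.43534976 -0.13667201  0.127     ]
```

View pics/p5.png

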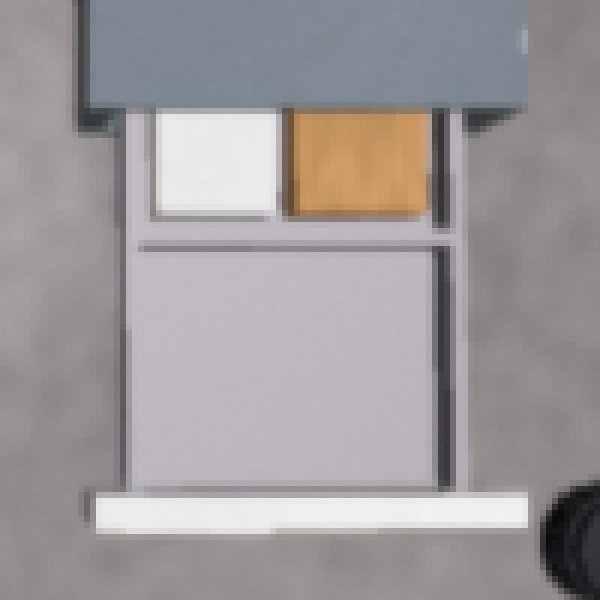

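Call:
arm_command --targets "0.7 17 -1 -19 -5.7; 0.7 15 -1 -21 -5.7; 0.7 13 -1 -22 -5.7; 0.7 10 -1 -23 -5.7; 0.7 8 -1 -24 -5.7; 0.7 5 -1 -25 -5.7; 0.7 3 -1 -25 -5.7; 0.7 1 -1 -22 -5.7"

```text
clock: 13.07
eef_pos: [0.4844, -0.1313, 0.1774]
orientation: [0.006, 0.017, -0.699, 0.715]
ft_force: [0.6, -0.1, -1.8]
opening: 0.054
```

Call:
arm_command --targets "0.7 0 0 0 0"

```text
clock: 13.15
eef_pos: [0.4824, -0.1267, 0.1752]
orientation: [0.006, 0.02, -0.701, 0.713]
ft_force: [-0.3, -0.1, -1.8]
opening: 0.054
```

```bash
python3 - <<'E'
from h import *
t=grab('top');print(ray(t,351.3,285,.075),ray(t,407.8,285,.075))
tl([.500,-.137,.15],2,.7);plan([.500,-.137,.15],178.9,clo=.7)
E
```

```text
[ 0.49245034 -0.06611932  0.075     ] [ 0.48971775 -0.20942627  0.075     ]
at [ 0.4823 -0.1284  0.175 ] yaw -179.0 toolY [-0.037 -0.02  -0.999] F [ 0.1 -0.8 -3.1] op 0.054 t 13.2
2 x 0.7 -9 12 4 0
at [ 0.4823 -0.1284  0.175 ] yaw -179.0 F [ 0.1 -0.8 -3.1] op 0.054 t 13.2
0.7 -18 25 9 2.1
```

Call:
arm_command --targets "0.7 -9 0 5 1; 0.7 -9 0 5 1; 0.7 0 0 0 0"

```text
clock: 13.45
eef_pos: [0.5005, -0.1401, 0.1716]
orientation: [0.023, 0.007, -0.7, 0.714]
ft_force: [0.2, -0.0, -1.6]
opening: 0.0542
```

```bash
python3 - <<'E'
from h import *
tl([.500,-.138,.1],4,.7)
s=grab('scene');t=grab('top')
cv2.imwrite('pics/m6.png',np.hstack([cv2.resize(s['frame'][80:280,180:380],(400,400),interpolation=2),cv2.resize(t['frame'][170:370,320:520],(400,400))])[:,:,::-1])
E
```

```text
at [ 0.5005 -0.1401  0.1716] yaw 178.7 toolY [-0.041 -0.02  -0.999] F [ 0.2 -0.  -1.6] op 0.0542 t 13.45
4 x 0.7 -1 18 -1 0
```

View pics/m6.png

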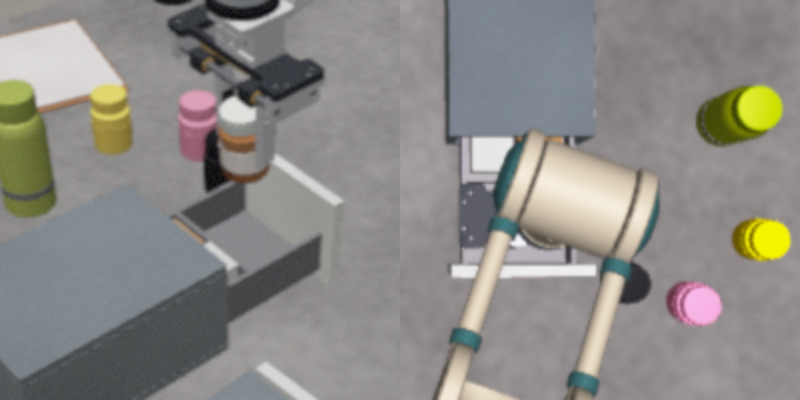

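Call:
arm_command --targets "0.7 -1 18 -1 0; 0.7 -1 18 -1 0; 0.7 -1 18 0 0; 0.7 -1 18 0 0; 0.7 0 10 0 0"

```text
clock: 13.97
eef_pos: [0.5024, -0.1442, 0.0895]
orientation: [0.023, 0.002, -0.699, 0.715]
ft_force: [-1.1, -0.6, -2.2]
opening: 0.0542
```

```bash
python3 - <<'E'
from h import *
tl([.500,-.138,.055],4,.7)
s=grab('scene');t=grab('top')
cv2.imwrite('pics/m7.png',np.hstack([cv2.resize(s['frame'][80:280,180:380],(400,400),interpolation=2),cv2.resize(t['frame'][170:370,320:520],(400,400))])[:,:,::-1])
E
```

```text
at [ 0.5024 -0.1442  0.0895] yaw 178.3 toolY [-0.036 -0.022 -0.999] F [-1.1 -0.6 -2.2] op 0.0542 t 13.97
4 x 0.7 0 9 -2 0
```

View pics/m7.png

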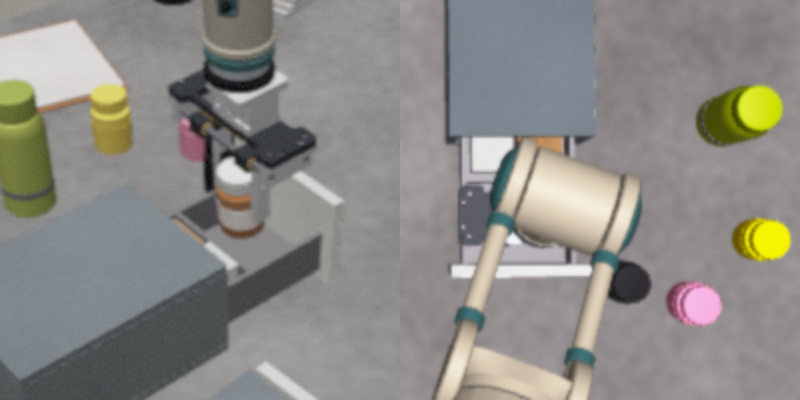

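Call:
arm_command --targets "0.7 1 9 -2 0; 0.7 1 9 -2 0; 0.7 1 9 -2 0; 0.7 0 5 0 0"

```text
clock: 14.4
eef_pos: [0.4996, -0.1401, 0.0578]
orientation: [0.023, 0.0, -0.698, 0.715]
ft_force: [-0.5, 0.1, -2.8]
opening: 0.0537
```

Call:
arm_command --targets "0.7 0 3 0 0; 0.7 0 3 0 0"

```text
clock: 14.57
eef_pos: [0.4992, -0.14, 0.0508]
orientation: [0.023, 0.0, -0.698, 0.715]
ft_force: [-0.3, 0.5, -2.8]
opening: 0.0537
```

Call:
arm_command --targets "0.7 0 2 0 0"

```text
clock: 14.65
eef_pos: [0.4989, -0.14, 0.0486]
orientation: [0.023, 0.001, -0.698, 0.715]
ft_force: [-2.7, 0.1, 3.9]
opening: 0.0541
```

Call:
arm_command --targets "0.7 0 2 0 0"

```text
clock: 14.73
eef_pos: [0.4992, -0.14, 0.0472]
orientation: [0.023, 0.0, -0.698, 0.715]
ft_force: [-1.7, 0.5, 10.1]
opening: 0.0539
```

Call:
arm_command --targets "0.7 0 2 0 0"

```text
clock: 14.82
eef_pos: [0.5007, -0.1401, 0.0469]
orientation: [0.022, -0.001, -0.698, 0.715]
ft_force: [-0.2, 1.9, 14.5]
opening: 0.0538
```

Call:
arm_command --targets "0.4 0 0 0 0; 0.35 0 0 0 0; 0.3 0 0 0 0; 0.25 0 0 0 0; 0.25 0 0 0 0"

```text
clock: 15.23
eef_pos: [0.5037, -0.1413, 0.0494]
orientation: [0.019, -0.004, -0.697, 0.716]
ft_force: [0.2, 0.1, 0.2]
opening: 0.07
```

```bash
python3 - <<'E'
from h import *
tl([.500,-.138,.2],5,.25)
s=grab('scene');t=grab('top')
cv2.imwrite('pics/m8.png',np.hstack([cv2.resize(s['frame'][100:250,200:350],(400,400),interpolation=2),cv2.resize(t['frame'][170:370,320:520],(400,400))])[:,:,::-1])
E
```

```text
at [ 0.5037 -0.1413  0.0494] yaw 178.1 toolY [-0.023 -0.026 -0.999] F [0.2 0.1 0.2] op 0.07 t 15.23
5 x 0.25 1 -30 0 0
```

View pics/m8.png

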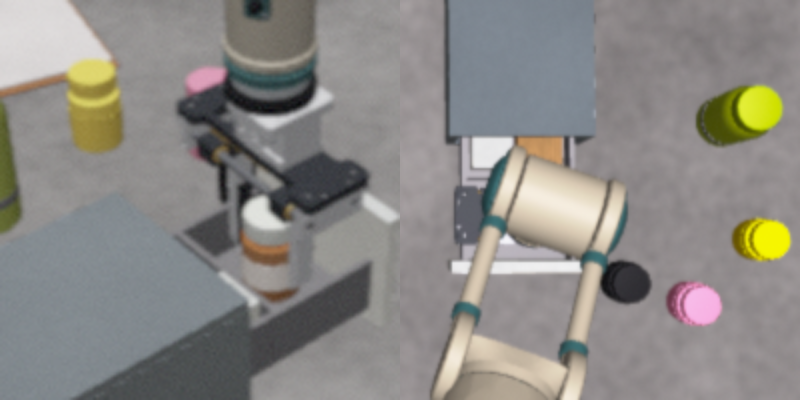

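Call:
arm_command --targets "0.25 0 -12 0 0; 0.25 0 -15 0 0; 0.25 0 -20 0 0"

```text
clock: 15.58
eef_pos: [0.5008, -0.1386, 0.093]
orientation: [0.023, 0.0, -0.699, 0.715]
ft_force: [0.3, 1.1, 0.8]
opening: 0.0705
```

Call:
arm_command --targets "0.25 0 -30 0 0; 0.25 0 -35 0 0; 0.25 0 -35 0 0; 0.25 0 0 0 0"

```text
clock: 15.92
eef_pos: [0.5043, -0.1363, 0.1983]
orientation: [0.023, 0.0, -0.699, 0.715]
ft_force: [0.7, -0.4, 0.4]
opening: 0.0703
```

```bash
python3 - <<'E'
from h import *
tl([.36,-.137,.2],5,1)
s=grab('scene');t=grab('top')
cv2.imwrite('pics/m9.png',np.hstack([cv2.resize(s['frame'][100:250,200:350],(400,400),interpolation=2),cv2.resize(t['frame'][170:370,320:520],(400,400))])[:,:,::-1])
E
```

```text
at [ 0.5043 -0.1363  0.1983] yaw 178.1 toolY [-0.034 -0.022 -0.999] F [ 0.7 -0.4  0.4] op 0.0703 t 15.92
5 x 1 29 1 1 0
```

View pics/m9.png

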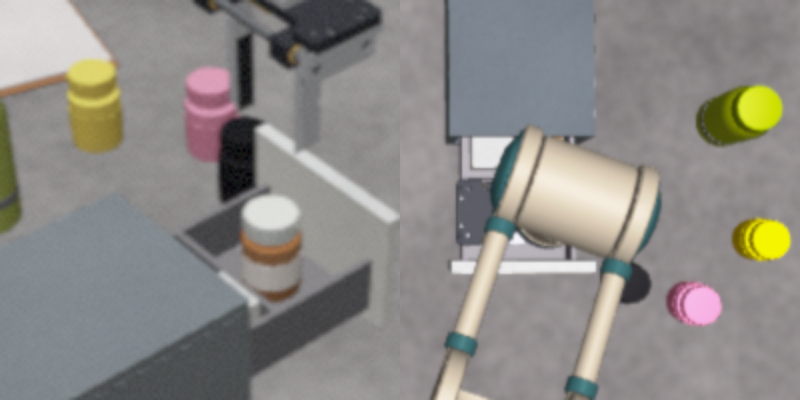

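Call:
arm_command --targets "1 29 1 1 0; 1 29 1 1 0; 1 29 1 1 0; 1 29 1 1 0; 1 29 0 1 0; 1 0 0 0 0"

```text
clock: 16.52
eef_pos: [0.3452, -0.1321, 0.1844]
orientation: [0.032, 0.011, -0.703, 0.71]
ft_force: [0.3, 0.8, -0.3]
opening: 0.0341
```

```bash
python3 - <<'E'
from h import *
tl([.385,-.137,.064],4,1)
E
```

```text
at [ 0.3452 -0.1321  0.1844] yaw 178.3 toolY [-0.061 -0.01  -0.998] F [ 0.3  0.8 -0.3] op 0.0341 t 16.52
4 x 1 -12 29 1 0
```

Call:
arm_command --targets "1 -11 29 1 0; 1 -11 29 1 0; 1 -11 29 1 0; 1 -11 29 1 0; 1 0 0 0 0; 1 0 0 0 0"

```text
clock: 17.02
eef_pos: [0.3791, -0.137, 0.0574]
orientation: [0.035, 0.011, -0.704, 0.709]
ft_force: [-0.7, 1.1, 0.2]
opening: 0.0007
```

```bash
python3 - <<'E'
from h import *
tl([.42,-.137,.066],4,1)
E
```

```text
at [ 0.3791 -0.137   0.0574] yaw 178.1 toolY [-0.065 -0.007 -0.998] F [-0.7  1.1  0.2] op 0.0007 t 17.02
4 x 1 -10 -3 -0 0
```

Call:
arm_command --targets "1 -10 -3 0 0; 1 -10 -3 0 0; 1 -10 -3 0 0; 1 -8 -1 0 0; 1 -6 -1 0 0; 1 -6 -1 0 0; 1 -8 -1 0 0; 1 -8 -1 0 0"

```text
clock: 17.68
eef_pos: [0.4503, -0.1389, 0.0725]
orientation: [0.035, 0.012, -0.703, 0.71]
ft_force: [-1.3, 0.1, -1.4]
opening: 0.0007
```

Call:
arm_command --targets "1 -9 -1 0 0; 1 -9 -1 0 0; 1 -9 -1 0 0; 1 -9 -1 0 0; 1 -9 -1 0 0; 1 -9 -1 0 0"

```text
clock: 18.18
eef_pos: [0.508, -0.1397, 0.0739]
orientation: [0.036, 0.014, -0.704, 0.709]
ft_force: [-2.0, -0.5, -1.3]
opening: 0.0008
```

Call:
arm_command --targets "1 -9 0 0 0; 1 -9 0 0 0; 1 -8 0 0 0; 1 -8 0 0 0; 1 -8 0 0 0; 1 -8 0 0 0"

```text
clock: 18.68
eef_pos: [0.5568, -0.1408, 0.0727]
orientation: [0.041, 0.019, -0.704, 0.709]
ft_force: [-9.1, -0.1, 7.7]
opening: 0.0004
```

Call:
arm_command --targets "1 -7 0 0 0; 1 -7 0 0 0"

```text
clock: 18.85
eef_pos: [0.5672, -0.141, 0.0729]
orientation: [0.044, 0.023, -0.704, 0.708]
ft_force: [-8.6, 0.6, 8.0]
opening: 0.0004
```

Call:
arm_command --targets "1 -7 0 0 0; 1 -7 0 0 0"

```text
clock: 19.02
eef_pos: [0.5753, -0.1411, 0.073]
orientation: [0.049, 0.029, -0.704, 0.708]
ft_force: [-21.5, -1.0, 14.9]
opening: 0.0003
```

Call:
arm_command --targets "1 -7 0 0 0; 1 -8 0 0 0"

```text
clock: 19.18
eef_pos: [0.5734, -0.141, 0.0736]
orientation: [0.062, 0.043, -0.703, 0.707]
ft_force: [-22.1, -1.3, 16.5]
opening: 0.0007
```

Call:
arm_command --targets "1 8 0 0 0; 1 15 0 0 0; 1 25 2 0 0; 1 25 2 0 0; 1 25 2 0 0; 1 0 0 0 0"

```text
clock: 19.68
eef_pos: [0.4813, -0.1403, 0.0825]
orientation: [0.057, 0.038, -0.702, 0.709]
ft_force: [-1.3, 0.5, -1.3]
opening: 0.0005
```

```bash
python3 - <<'E'
from h import *
tl([.4,-.137,.2],4,1)
s=grab('scene','scene10.png');t=grab('top','top10.png')
cv2.imwrite('pics/m10.png',np.hstack([cv2.resize(s['frame'][100:300,180:380],(400,400),interpolation=2),cv2.resize(t['frame'][170:370,320:520],(400,400))])[:,:,::-1])
E
```

```text
at [ 0.4813 -0.1403  0.0825] yaw 178.4 toolY [-0.134 -0.008 -0.991] F [-1.3  0.5 -1.3] op 0.0005 t 19.68
4 x 1 24 -26 0 0
```

View pics/m10.png

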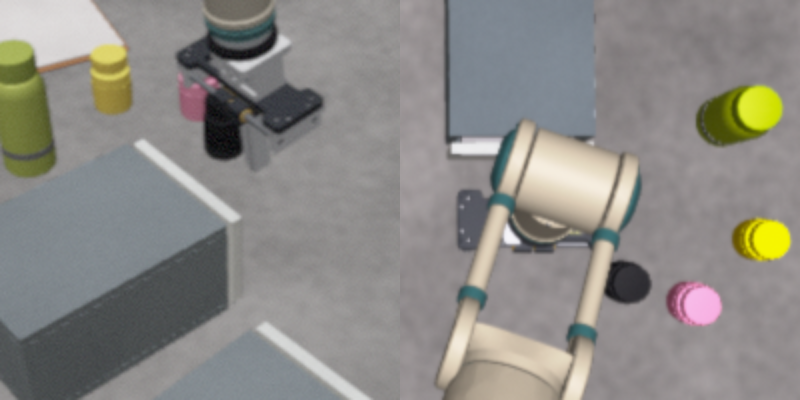

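Call:
arm_command --targets "1 24 -26 0 0; 1 24 -26 0 0; 1 24 -26 0 0; 1 24 -26 0 0; 1 0 -10 0 0; 1 0 0 0 0; 1 0 0 0 0; 1 0 0 0 0"

```text
clock: 20.45
eef_pos: [0.4199, -0.1421, 0.2139]
orientation: [0.047, 0.029, -0.7, 0.712]
ft_force: [0.1, 0.2, -0.2]
opening: 0.0005
```

Call:
arm_command --targets "1 0 0 0 0; 1 0 0 0 0; 1 0 0 0 0; 1 0 0 0 0; 1 0 0 0 0; 1 0 0 0 0"

```text
clock: 20.95
eef_pos: [0.4208, -0.1415, 0.2087]
orientation: [0.049, 0.032, -0.701, 0.71]
ft_force: [0.5, 0.1, 1.0]
opening: 0.0006
```

```bash
python3 - <<'E'
from h import *
tl([.4,-.137,.2],4,1)
s=grab('scene','scene11.png');t=grab('top','top11.png')
cv2.imwrite('pics/m11.png',np.hstack([cv2.resize(s['frame'],(400,300),interpolation=3),cv2.resize(t['frame'],(400,300),interpolation=3)])[:,:,::-1])
a=cv2.imread('pics/top0.png').astype(int);b=t['frame'][:,:,::-1].astype(int)
for x in(350,360,400,410): print(x,a[236:254,x].min(1).tolist(),b[236:254,x].min(1).tolist())
for x in(250,290): print(x,a[222:240,x].min(1).tolist(),b[222:240,x].min(1).tolist())
for q in('tape_roll','steel_bowl','flask'):
  r=search_frame('top',q);print(q,np.round(r[0]['at'],3) if r else None)
E
```

```text
at [ 0.4208 -0.1415  0.2087] yaw 178.6 toolY [-0.114 -0.012 -0.993] F [0.5 0.1 1. ] op 0.0006 t 20.95
4 x 1 5 3 -1 0
350 [127, 116, 93, 106, 121, 181, 235, 238, 238, 236, 220, 144, 130, 114, 131, 143, 144, 142] [126, 114, 90, 102, 119, 178, 233, 237, 236, 235, 217, 133, 102, 111, 136, 143, 142, 140]
360 [123, 121, 138, 184, 195, 218, 235, 237, 236, 235, 224, 173, 136, 114, 130, 145, 147, 147] [124, 121, 136, 184, 197, 222, 234, 235, 234, 233, 220, 154, 108, 112, 135, 145, 145, 146]
400 [127, 124, 138, 179, 181, 201, 238, 241, 242, 241, 222, 116, 102, 108, 126, 137, 137, 136] [126, 124, 137, 179, 197, 224, 239, 240, 241, 240, 222, 124, 103, 111, 130, 136, 135, 134]
410 [126, 112, 72, 56, 87, 171, 236, 240, 241, 240, 221, 116, 107, 126, 140, 142, 143, 144] [124, 112, 71, 59, 105, 189, 235, 240, 240, 238, 220, 125, 110, 128, 139, 142, 142, 143]
250 [125, 125, 127, 135, 145, 131, 152, 187, 233, 239, 240, 239, 228, 184, 166, 122, 132, 134] [125, 125, 125, 133, 143, 131, 151, 185, 231, 239, 239, 237, 226, 183, 164, 120, 130, 133]
290 [131, 134, 146, 182, 204, 231, 237, 237, 237, 228, 174, 109, 112, 139, 146, 149, 150, 151] [129, 133, 144, 182, 203, 230, 235, 236, 236, 227, 173, 109, 111, 137, 146, 147, 149, 149]
tape_roll [0.47  0.318 0.053]
steel_bowl [0.682 0.407 0.022]
flask [ 0.626 -0.399  0.134]
```

View pics/m11.png

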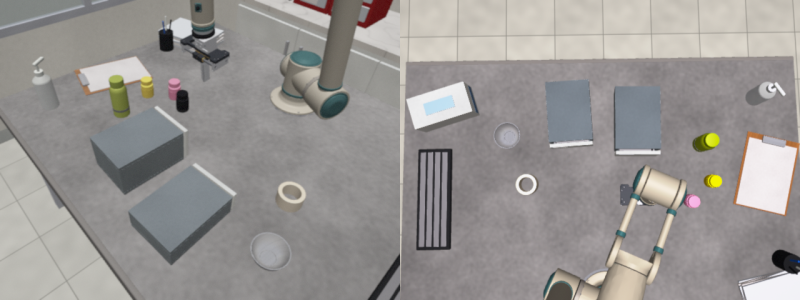

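The front panel's pixel profile matches the first picture, both drawers are shut, and the bystanders haven't moved. The arm is clear of everything, so I'm handing in.

```bash
python3 -c "
from bench import job_done
print(job_done())"
```

```text
the job is handed in; nothing more can be done
None
```

The amber jar is standing in the front compartment of the deep drawer, and the drawer is shut and latched. I handed in at about 21 s of the 72 s allowed.

**What I did:**
- **Opening:** I pressed the taller unit's front in to its stop, then hooked the panel from behind once it sprang ajar. I drew the drawer out to its end stop, about 0.148 m open.
- **Jar:** I took the jar by its body and lowered it until it touched the compartment floor. I let go only then, and a picture after the release showed it upright.
- **Closing:** I pushed the drawer shut at about 0.1 m/s until it met the stop at about 22 N, then backed off.

**Last checks, over 1 s after backing off:**
- **Drawers:** The deep drawer's front edge is back to within about a pixel (roughly 2–3 mm) of where it was in the first picture. The low drawer's front has not moved.
- **Bystanders:** The tape roll, bowl and flask are within about 4 mm of where they were first found, which is the detector's accuracy.
- **Force and contact:** The wrist read about 1 N and the arm was touching nothing.

**What went less well:**
- **Tool tilt:** The tool drifted a few degrees off vertical while pressing, and ended about 7° off.
- **Regrip:** My first grip on the jar was about 7 mm off centre, so I opened the fingers and gripped it again before lifting.
- **Not checked:** The jar cannot be seen with the drawer shut, so nothing confirms it is still upright after closing. The drawer moved slowly and I saw no unexpected force.

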